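Show the worn ball to the microscope a quarter turn round

ROBOT

A 7-joint arm with a two-finger parallel gripper is mounted at the origin on the work surface. World frame = base frame: x ahead of the robot, y to its left, z up, the work surface at z = 0. Lengths are in m, angles in rad, forces in N, time in s.
With the tool pointing down it reaches from about 0.425 to 0.95 m from the base axis. Payload 4.7 kg.
Tool frame: the origin (TCP) lies between the finger pads; the fingertips stand 25 mm ahead of it and the grasp point (between the pads) lies 6 mm ahead of it; x points along the fingers, z is the direction in which the jaws open and shut, and the axes are right-handed (so a half turn about x gives the same grasp; the last joint's range is limited). The gripper opens to 85 mm and grips with 20 to 120 N. Pads are 22 mm wide; open, the fingers measure 114 mm over their backs; the gripper's body (76 mm by 85 mm) begins 54 mm behind the grasp point. The pads swing forward as they close: fully open they stand 13 mm farther back than shut.
Start: joints at [-1.179, 0.469, -0.049, 1.532, 0.024, 1.141, -0.082], TCP at [0.276, 0.616, 0.256] pointing down, gripper open.
Joint ranges: [-2.59, 2.59], [-0.33, 1.99], [-1.39, 1.29], [0.1, 2.45], [-1.04, 4.18], [0.21, 1.99], [-2.66, 2.66]. Speed limits (rad/s): [2.57, 2.57, 3.14, 3.14, 3.14, 3.14, 3.14].

INTERFACE

Orientations are given as a 3x3 rotation matrix whose columns are the frame's x, y, z axes.
In Python, from rig import * gives the robot as it stands. Calls block until the motion is done:
- movep(position, orientation): joint-space move of the TCP to a pose.
- move_l(position, attitude=None, feed=0.15, until_force=None): straight line of the TCP; attitude=None keeps the orientation; feed is the mean speed in m/s. With until_force (N) it stops when the force on the tool has changed by that much, and returns True; else False.
- move_joints(angles): joint-space move.
- command_gripper(opening, newtons=None): finger opening in m; newtons is the grip in N (None keeps the last); returns when the fingers have stopped.
- sleep(seconds).
- inverse_kinematics(position, orientation): joint angles nearest the present ones, or None.
- sense(): the state.
- camera(name): name is "side" or "top"; returns (picture, depth): 420x560x3 uint8, red, green, blue; 420x560 float32, m along the optical axis (not along the pixel's ray), 0 where there is no reading.
- camera_params(name): a dict with "K" (3x3 intrinsics, pixels), "position" and "rotation" of the camera in the world. Camera axes: x right, y down, z forward; pixel columns grow to the right and rows downward; lengths in m; the calibration is good to about 2 mm. A picture is of the moment at which its call begins. camera_params takes no time and is no camera call.
A pose or a line that the arm cannot do raises Unreachable and nothing moves.
- finish_job(): hands the job in, once; it reports no verdict.
The state is a dict: "time_s": time; "joint_pos": joint angles; "qd": joint speeds; "joint_efforts": joint torques, N m; "position": TCP position; "tcp_rot": TCP orientation; "wrist_force": force on the tool from outside, world axes, zero at the start; "ft_torque": the same for the moment, N m; "finger_gap": finger opening in m.
Only numpy, scipy, OpenCV 4.12 (cv2) and the standard library are available. Lean on these libraries where they do the work, as an engineer would, in place of code of your own. Each camera call takes 0.05 s, during which the arm holds its last target. There are 200 camera calls.

TASK

The two measured balls are back in their sample boxes: press both box lids down until their catches snap and hold them shut. Then take up the dish with the loose steel ball from the microscope's stage, give it a quarter turn, either way, so that its tongue points straight along the microscope's line of sight (towards the lens or away from it) instead of across it, and hold it there in the view, the ball about 11 cm straight above the middle of the round stage plate. Keep the dish level and the ball resting in its middle all the time, leave everything else on the bench where it is, and finish still holding the dish up, level and still.

Things in the scene. Friction and masses are not known exactly. Their poses are not given: they have to be found in the camera images.
- scope: Stereo microscope on a tilting arm, fixed to the bench. Origin: on the bench straight below the middle of its round stage plate; +x runs along its cream base towards the pillar and lens, +z up. The line of sight, seen from above, is the x axis. The base spans x -80 to 285 mm and y -100 to 100 mm, its top 30 mm above the bench; the pillar (32 mm thick) is at x = 250 mm.
- scope_stage (a point): Middle of the round stage plate (95 mm across, black with a thin steel edge, flush with the base top), 30 mm above the bench.
- scope_focus (a point): The point the lens is focused on, 110 mm straight above the middle of the stage plate: the ball's centre is to be held here. Nothing is there to be seen.
- scope_lens (a point): Middle of the front face of the black lens barrel (60 mm across), 216 mm above the stage plate and 152 mm from its middle towards the pillar. From there the barrel and the 112 mm wide head lean up and away at 35 degrees above level.
- dish: Turned aluminium dish, about 85 g, loose on the stage plate: round, 50 mm across. Origin: centre of its underside, +z up. Grip it across the two flat finger lugs on its +y and -y sides: 26 mm long, upright outer faces 54 mm apart, 3.5 to 16 mm above the underside. A tongue sticks out on its +x side. At the start the tongue points across the line of sight, within about 17 degrees.
- dish_tongue (a point): End of the dish's tongue, 47.5 mm from the dish's centre on its +x side; the tongue is 13 mm wide and lies 7.5 to 12 mm above the underside.
- ball_center (a point): Centre of the loose polished steel ball, 19 mm across, 28 g, resting in the middle of the dish, 14.6 mm above the dish's underside. The dish's floor is a shallow cone of 7.5 degrees inside a 14 mm high rim: the ball rolls off the middle if the dish is pushed sideways at more than about 1 m/s2 or tilted by more than 0.12 rad.
- box_a: White plastic sample box, 70 x 60 mm, top of the shut lid 37.5 mm above the bench, screwed to a heavy steel foot plate 100 x 84 x 6 mm that does not shift. Origin: on the bench below the middle of the box, +z up. The lid hinges along its +x side, its lip is on the -x side, which more or less faces the robot.
- box_a_lid (a joint): Angle of box_a's lid, rad: 0 shut, growing as it opens. It starts 0.3 to 0.6 open on a stiff hinge and stays where it is left. The catch resists over the last 0.09 rad with up to about 6 N at the lip (10 N if pressed 42 mm from the hinge), then snaps over and holds the lid at 0.
- box_a_lip (a point): Middle of the top of the lid's front edge, 73.5 mm from the hinge line; it moves with the lid. Along this edge a 26 mm wide thumb lip sticks out 6.5 mm further.
- box_a_hinge (a point): Middle of the hinge line of box_a's lid, 34 mm above the bench, 35 mm from the middle of the box. The lid's top is 3.5 mm above this when shut.
- box_b: The second sample box, the same as box_a.
- box_b_lid (a joint): Angle of box_b's lid, as for box_a.
- box_b_lip (a point): As box_a_lip, on box_b's lid.
- box_b_hinge (a point): As box_a_hinge, on box_b.
- tweezers: Steel tweezers, 118 x 12 x 5 mm, lying on the microscope's base beside the dish. Leave alone.
- petri: Covered glass petri dish, 64 mm across, 16 mm high. Leave alone.
- beaker: Small glass beaker, 48 mm across, 58 mm high. Leave alone.
- dropper: Amber dropper bottle, 32 mm across, 85 mm high. Leave alone.
- pen: Marker pen, 120 mm long, 14 mm thick, lying. Leave alone.
- jar: Small jar with a black cap, 44 mm across, 45 mm high. Leave alone.
Not all that is in view belongs to the job. What is shaped like the box_a but red is not meant.

How it is judged:
By the outcome, as a careful person would: the job done as asked, in the order asked, and still so for the second after the job is handed in, while the arm keeps its last pose, push and grip.
It also fails if it takes over 58 s, if anything falls off the work surface, if the arm or the gripper's body presses on something with over 40 N, if the wrist force passes 120 N, or if a joint passes its speed limit or range.

## Working session

There is one attempt and no reset: what is moved stays moved. The work goes in short steps, each a Python script; the robot and the scene stay as the last script left them, time stands still between calls to the robot, and variables do not carry over. Pictures are saved under pics/ and viewed, about 8 in all and at most 12, crops included, and the job is handed in when it is done.

```bash
mkdir -p pics; ls
python3 - <<'E'
from rig import *
import cv2,numpy as np
for n in("side","top"):
    p,d=camera(n); cv2.imwrite(f"pics/{n}0.png",p[:,:,::-1]); np.savez(f"pics/{n}0.npz",p=p,d=d)
    c=camera_params(n); print(n,np.round(c["K"],1).tolist(),np.round(c["position"],3),np.round(c["rotation"],3).tolist())
s=sense();print(s["time_s"],s["position"],s["tcp_rot"].round(2).tolist() if hasattr(s["tcp_rot"],"round") else s["tcp_rot"])
E
```

```text
pics
side [[449.5, 0.0, 286.0], [0.0, 449.5, 209.2], [0.0, 0.0, 1.0]] [-0.052 -0.702  0.661] [[0.734, -0.352, 0.58], [-0.679, -0.359, 0.641], [-0.018, -0.864, -0.503]]
top [[424.3, 0.0, 279.8], [0.0, 424.3, 205.5], [0.0, 0.0, 1.0]] [ 0.348 -0.069  1.124] [[0.02, -0.983, 0.18], [-0.999, -0.027, -0.038], [0.043, -0.179, -0.983]]
0.1 [0.27550209 0.61567421 0.25535416] [[-0.0, -0.91, 0.41], [-0.0, 0.41, 0.91], [-1.0, -0.0, -0.0]]
```

View pics/top0.png

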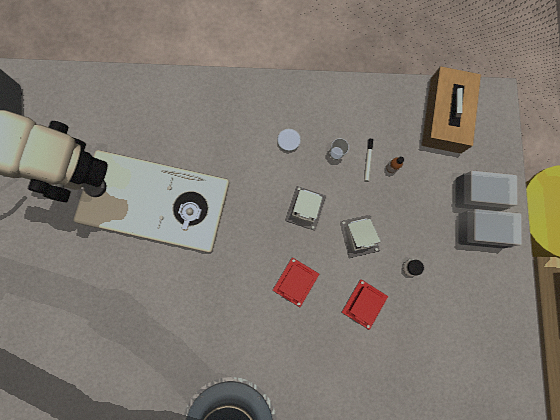

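View pics/side0.png

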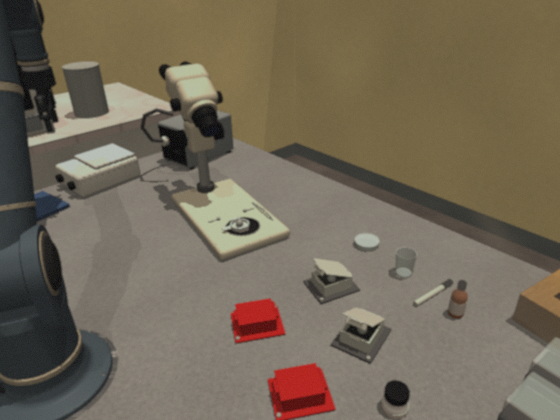

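```bash
cat > h.py <<'E'
import numpy as np,cv2
from rig import camera_params
def cloud(n,d):
    c=camera_params(n);K=np.array(c["K"]);R=np.array(c["rotation"]);v,u=np.indices(d.shape)
    P=np.stack([(u-K[0,2])/K[0,0]*d,(v-K[1,2])/K[1,1]*d,d],-1)
    return P@R.T+np.array(c["position"])
def ray(n,u,v,z):
    c=camera_params(n);K=np.array(c["K"]);o=np.array(c["position"])
    r=np.array(c["rotation"])@np.array([(u-K[0,2])/K[0,0],(v-K[1,2])/K[1,1],1]);return o+r*(z-o[2])/r[2]
E
python3 - <<'E'
from h import *
t=np.load("pics/top0.npz");s=np.load("pics/side0.npz")
W=cloud("top",t["d"]);S=cloud("side",s["d"])
np.set_printoptions(precision=3,suppress=True)
print("bench",np.median(W[300:330,100:200,2]),np.median(S[340:380,120:200,2]))
print("base corners",[ray("top",u,v,.03)[:2] for u,v in((100,152),(228,180),(212,252))])
print("stage",ray("top",190,209,.045))
# scope head extent
M=(t["d"]>0)&(W[...,2]>.06)&(np.arange(560)[None]<130)&(W[...,0]>.2)
for z in np.arange(.06,.6,.06):
    m=M&(W[...,2]>z)&(W[...,2]<z+.06)
    if m.sum(): print("top z%.2f"%z,m.sum(),W[m].min(0)[:2],W[m].max(0)[:2])
for a,b,c,d in((55,140,160,225),):
    P=S[a:b,c:d].reshape(-1,3);k=(P[:,1]<.75)&(P[:,2]>.05);print("side head",P[k].min(0),P[k].max(0))
p=t["p"][:,:,::-1]
A=cv2.resize(p[150:260,95:235],None,fx=5,fy=5,interpolation=cv2.INTER_CUBIC)
q=s["p"][:,:,::-1]
B=cv2.resize(p[180:262,280:390],None,fx=4,fy=4,interpolation=cv2.INTER_CUBIC)
C=cv2.resize(q[250:360,300:395],None,fx=4,fy=4,interpolation=cv2.INTER_CUBIC)
cv2.imwrite("pics/A.png",A)
h=max(B.shape[0],C.shape[0]);o=np.zeros((h,B.shape[1]+C.shape[1],3),np.uint8);o[:B.shape[0],:B.shape[1]]=B;o[:C.shape[0],B.shape[1]:]=C
cv2.imwrite("pics/B.png",o)
# boxes
for u0,u1,v0,v1 in((285,330,182,232),(338,386,210,260)):
    P=W[v0:v1,u0:u1].reshape(-1,3);rgb=t["p"][v0:v1,u0:u1].reshape(-1,3)
    hs=np.sort(P[:,2]);print("box zmax",hs[-5:])
    k=(P[:,2]>.034)&(rgb.min(1)>120);Q=P[k];c=Q.mean(0);A_=np.c_[Q[:,:2],np.ones(len(Q))];f=np.linalg.lstsq(A_,Q[:,2],rcond=None)[0]
    print(k.sum(),c,"plane grad",f,np.arctan(np.hypot(*f[:2])),"dir deg",np.degrees(np.arctan2(f[1],f[0])))
    kk=((P[:,2]>.034)&(rgb.min(1)>120)).reshape(v1-v0,u1-u0).astype(np.uint8)
    Qx=cv2.minAreaRect(Q[:,:2].astype(np.float32));print(Qx)
E
```

```text
bench 0.0006537619863966615 -0.0009338825174524668
base corners [array([0.678, 0.365]), array([0.613, 0.026]), array([0.423, 0.059])]
stage [0.53  0.118 0.045]
top z0.06 491 [0.568 0.352] [0.866 0.605]
top z0.12 27 [0.546 0.342] [0.573 0.377]
top z0.18 489 [0.512 0.331] [0.65  0.399]
top z0.24 801 [0.511 0.255] [0.616 0.389]
top z0.30 2820 [0.51  0.285] [0.65  0.429]
top z0.36 2020 [0.533 0.342] [0.649 0.409]
side head [-0.052 -0.702  0.06 ] [0.857 0.722 0.661]
box zmax [1.124 1.124 1.124 1.124 1.124]
593 [ 0.548 -0.181  0.065] plane grad [-2.303  1.533  1.604] 1.2239305089536383 dir deg 146.3552364210033
((0.4616711139678955, -0.14784258604049683), (0.06465782225131989, 0.2687622606754303), 68.92931365966797)
box zmax [1.124 1.124 1.124 1.124 1.124]
633 [ 0.478 -0.324  0.066] plane grad [-1.492  2.26   1.511] 1.2170587195079592 dir deg 123.42739856294416
((0.43732279539108276, -0.20731401443481445), (0.07659459114074707, 0.31975439190864563), 19.481794357299805)
```

View pics/A.png

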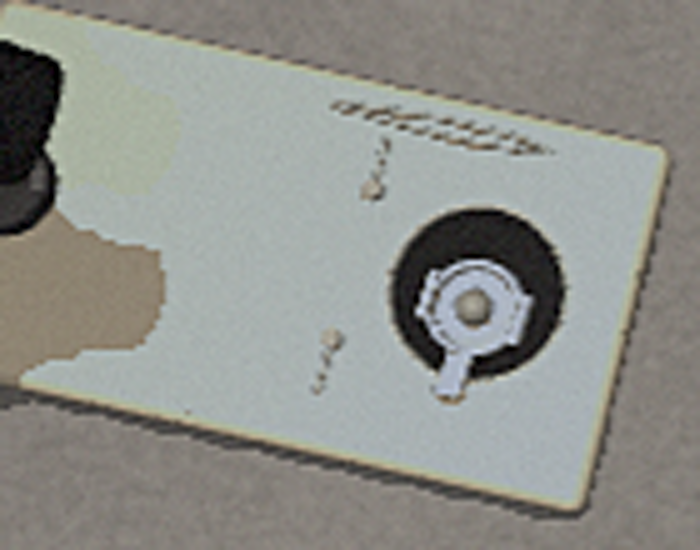

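View pics/B.png

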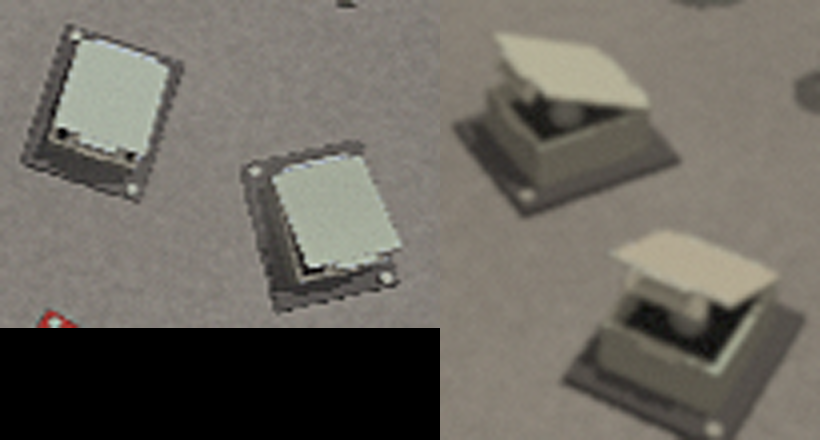

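Crop check: the white boxes at top px (307,206) and (362,236) are the ones wanted. The red ones at (297,282) and (366,304) are decoys. The dish is at (190,211) with its tongue end at (185,230), and the stage is centred at (191,209). The tweezers at (185,175) and the two stage clips are clear of the jaws.

Run:
```python
from h import *
from rig import *
np.set_printoptions(precision=4,suppress=True)
D={n:np.load(f"pics/{n}0.npz") for n in("top","side")}
off=np.array([280,180])
cor={"A":[(70,25),(183,62),(138,200),(22,160)],"B":[(243,165),(362,140),(400,280),(275,310)]}
for k,c in cor.items():
    X=np.array([ray("top",*(np.array(p)/4+off),.006)[:2] for p in c]);ctr=X.mean(0)
    e=[X[0]-X[3]+X[1]-X[2],X[1]-X[0]+X[2]-X[3]]
    ax=e[0]/np.linalg.norm(e[0]);a=np.degrees(np.arctan2(ax[1],ax[0]));b=np.degrees(np.arctan2(e[1][1],e[1][0]))
    print(k,"foot ctr",ctr,"yaw",a,b+90,"sizes",[np.linalg.norm(v)/2 for v in e])
    for n in D:
        d=D[n]["d"];W=cloud(n,d);rgb=D[n]["p"].astype(int)
        m=(d>0)&(np.hypot(W[...,0]-ctr[0],W[...,1]-ctr[1])<.06)&(W[...,2]>.037)&(W[...,2]<.1)&(rgb.min(2)>110)
        Q=W[m];
        if len(Q)<20: print(n,len(Q));continue
        r=(Q[:,:2]-ctr)@ax; 
        for _ in range(3):
            A_=np.c_[r,np.ones(len(r))];f=np.linalg.lstsq(A_,Q[:,2],rcond=None)[0];g=abs(Q[:,2]-A_@f)<.005
            r,Q=r[g],Q[g]
        y=(Q[:,:2]-ctr)@np.array([-ax[1],ax[0]])
        print(n,len(Q),"lid",np.arctan(-f[0]),"z@hinge",f@[.035,1],"r",np.percentile(r,[2,98]),"y",np.percentile(y,[2,98]),"zmax",np.percentile(Q[:,2],98))
# stage: steel/black ellipse by darkness on base
p=D["top"]["p"];sub=p[185:235,165:220];m=(sub.max(2)<70).astype(np.uint8)
cs=max(cv2.findContours(m,0,2)[0],key=cv2.contourArea);h=cv2.convexHull(cs)
X=np.array([ray("top",q[0][0]+165,q[0][1]+185,.03)[:2] for q in h],np.float32);print("stage",cv2.minEnclosingCircle(X))
ln=lambda a,b:np.degrees(np.arctan2(*(np.array(a)-b)[::-1]))
P=lambda u,v,z=.03:ray("top",95+u/5,150+v/5,z)[:2]
print("scope yaw: long edges",ln(P(10,5),P(665,150)),ln(P(30,380,),P(575,510)),"end edge",ln(P(665,150),P(580,510)))
e=(P(665,150)+P(580,510))/2;print("end mid",e)
b=P(473,306,.03+.0146+.005);t=P(450,396,.042);print("ball",b,"tongue",t,"dir",ln(t,b),np.linalg.norm(t-b))
l=P(428,293,.046);l2=P(522,322,.046);print("lug dir",ln(l,l2),"mid",(l+l2)/2)
# side view ball
g=D["side"];print(cloud("side",g["d"])[222:230,236:244,2].mean())
s=sense();print(s["joint_pos"])
```

```text
A foot ctr [ 0.5484 -0.1832] yaw -17.981227096981048 -17.310992409235197 sizes [np.float64(0.09876768261532344), np.float64(0.08103663928347317)]
top 559 lid 0.44723356523899027 z@hinge 0.03849193990254349 r [-0.0327  0.0353] y [-0.0278  0.0308] zmax 0.07206107975428719
side 365 lid 0.44623526115597456 z@hinge 0.03655751821941414 r [-0.0335  0.0322] y [-0.0296  0.0293] zmax 0.06940265250341966
B foot ctr [ 0.4765 -0.3289] yaw 13.186276559412812 13.92858555514917 sizes [np.float64(0.09743067613134598), np.float64(0.08485380388398424)]
top 599 lid 0.4980003155038712 z@hinge 0.03929950982344298 r [-0.0302  0.0361] y [-0.0276  0.0316] zmax 0.07458466598150948
side 399 lid 0.4965536788526654 z@hinge 0.03710671080061698 r [-0.0334  0.0337] y [-0.0289  0.0304] zmax 0.07350639489640706
stage ((0.5350056290626526, 0.12167216092348099), 0.04456000775098801)
scope yaw: long edges 78.90943811234234 77.9541850219533 end edge -10.518334277803419
end mid [0.5178 0.0437]
ball [0.5236 0.1182] tongue [0.4781 0.1285] dir 167.29881485098048 0.04660021464171986
lug dir 74.21312875447465 mid [0.5234 0.1178]
0.042065503932054285
[-1.1789  0.4694 -0.0487  1.5336  0.0241  1.141  -0.0823]
```

```bash
cat >> h.py <<'E'
def ori(deg):  # tool down, jaw axis at yaw deg
    a=np.radians(deg);z=np.array([np.cos(a),np.sin(a),0]);x=np.array([0,0,-1.]);return np.c_[x,np.cross(z,x),z]
def best(pos,deg):
    from rig import inverse_kinematics,sense
    q0=np.array(sense()["joint_pos"]);r=[]
    for d in(deg,deg+180):
        q=inverse_kinematics(pos,ori(d))
        if q is not None:r.append((abs(np.array(q)-q0).max(),d,np.array(q)))
    return min(r,key=lambda t:t[0])[1:]
BOX={"A":((.5484,-.1832),-17.6),"B":((.4765,-.3289),13.5)}
def press(k):
    from rig import movep,move_l,sense
    c,y=BOX[k];a=np.radians(y);p=np.array(c)-.025*np.array([np.cos(a),np.sin(a)])
    d,_=best([*p,.16],y+90)
    movep([*p,.16],ori(d))
    move_l([*p,.115],feed=.12)
    t=move_l([*p,.057],feed=.04,until_force=20)
    s=sense();print(k,"touch",t,"tcp z",s["position"][2],"F",s["wrist_force"],"t",s["time_s"])
    move_l([*p,.16],feed=.15)
E
python3 - <<'E'
from h import *
from rig import *
np.set_printoptions(precision=3,suppress=True)
command_gripper(0.0)
R0=np.array(sense()["tcp_rot"])
p=np.array([.18,.41,.33]);print(inverse_kinematics(p,R0))
move_l(p,feed=.25)
q=np.array(sense()["joint_pos"]);print(q)
q[0]=np.radians(15);move_joints(q);print(sense()["position"],sense()["time_s"])
press("A");press("B")
s=sense();print(s["time_s"],s["joint_pos"])
for n in("side","top"):
    p,d=camera(n);cv2.imwrite(f"pics/{n}1.png",p[:,:,::-1]);np.savez(f"pics/{n}1.npz",p=p,d=d)
E
```

```text
[-1.176  0.031 -0.077  1.937  0.003  1.173 -0.104]
[-1.173  0.033 -0.08   1.936  0.003  1.173 -0.104]
[ 0.432 -0.122  0.33 ] 4.0917
A touch True tcp z 0.06863797330632092 F [-2.646  1.388  9.517] t 7.0417
B touch True tcp z 0.06864662585271533 F [-1.53   2.234  9.771] t 10.225
10.9917 [ 0.572  0.393 -0.013  1.903  0.007  0.85  -0.779]
```

```bash
cat >> h.py <<'E'
def lids(tag):
    from rig import camera
    for n in("side","top"):
        p,d=camera(n);cv2.imwrite(f"pics/{n}{tag}.png",p[:,:,::-1]);W=cloud(n,d)
        for k,(c,y) in BOX.items():
            a=np.radians(y);ax=np.array([np.cos(a),np.sin(a)]);q=W[...,:2]-np.array(c)
            r=q@ax;s=q@np.array([-ax[1],ax[0]])
            m=(d>0)&(abs(r)<.032)&(abs(s)<.026)&(W[...,2]>.03)&(W[...,2]<.09)&(p.min(2)>90)
            f=np.polyfit(r[m],W[...,2][m],1);print(tag,n,k,m.sum(),"lid",-np.arctan(f[0]),"z hinge/front",np.polyval(f,[.035,-.035]))
E
python3 - <<'E'
from h import *
lids("1b")
E
```

```text
1b side A 391 lid 0.10036243003649754 z hinge/front [0.03610418 0.04315323]
1b side B 601 lid 0.09819553726635409 z hinge/front [0.03641035 0.04330622]
1b top A 469 lid 0.0960861426000053 z hinge/front [0.03806214 0.04480895]
1b top B 290 lid 0.10939387737631752 z hinge/front [0.03792214 0.04561041]
```

```bash
sed -i 's/\[\*p,.115\],feed=.12/[*p,.078],feed=.12/; s/\[\*p,.057\],feed=.04,until_force=20/[*p,.0605],feed=.02,until_force=32/; s/,.16\]/,.13]/g' h.py
python3 - <<'E'
from h import *
from rig import *
np.set_printoptions(precision=3,suppress=True)
press("B");press("A")
lids("2");print(sense()["time_s"])
E
```

```text
B touch True tcp z 0.06862314000645259 F [-1.603  1.749 10.577] t 12.65
A touch True tcp z 0.06856507431577576 F [-2.614  0.563 11.052] t 15.2167
2 side A 401 lid 0.09585070078202872 z hinge/front [0.036 0.043]
2 side B 598 lid 0.10104237817521193 z hinge/front [0.036 0.043]Traceback (most recent call last):
  File "<stdin>", line 5, in <module>
  File "h.py", line 37, in lids
    f=np.polyfit(r[m],W[...,2][m],1);print(tag,n,k,m.sum(),"lid",-np.arctan(f[0]),"z hinge/front",np.polyval(f,[.035,-.035]))
    raise TypeError("expected non-empty vector for x")
TypeError: expected non-empty vector for x
```

```bash
cat >> h.py <<'E'
def press2(k):
    from rig import movep,move_l,sense
    c,y=BOX[k];a=np.radians(y);p=np.array(c)-.025*np.array([np.cos(a),np.sin(a)])
    d,_=best([*p,.13],y+90)
    movep([*p,.13],ori(d)); move_l([*p,.072],feed=.12)
    for z in np.arange(.069,.0569,-.0015):
        move_l([*p,z],feed=.03);s=sense();print(k,round(z,4),s["position"],s["wrist_force"])
        if s["wrist_force"][2]>26:break
    move_l([*p,.13],feed=.15);print(sense()["wrist_force"],sense()["time_s"])
E
python3 - <<'E'
from h import *
np.set_printoptions(precision=4,suppress=True)
press2("A")
E
```

```text
A 0.069 [ 0.5248 -0.1757  0.0695] [-0.3945 -0.0063  0.074 ]
A 0.0675 [ 0.5249 -0.1758  0.0687] [-2.1907  0.2109  7.9601]
A 0.066 [ 0.5249 -0.1758  0.0684] [-5.3143  2.3053 16.4619]
A 0.0645 [ 0.5249 -0.1757  0.068 ] [-6.4341  2.6839 25.7637]
A 0.063 [ 0.5249 -0.1758  0.0677] [-10.3531   2.8434  35.0661]
[-0.863   0.7434 -0.9953] 18.6167
```

Run:
```python
from h import *
from rig import *
j=np.array(sense()["joint_pos"]);j[0]-=.5;move_joints(j)
p,d=camera("side");q,e=camera("top");np.savez("pics/s3.npz",d=d,p=p,q=q,e=e)
B=cv2.resize(q[180:262,280:390,::-1],None,fx=4,fy=4,interpolation=cv2.INTER_CUBIC)
C=cv2.resize(p[250:360,300:395,::-1],None,fx=4,fy=4,interpolation=cv2.INTER_CUBIC)
o=np.zeros((440,820,3),np.uint8);o[:328,:440]=B;o[:,440:820]=C;cv2.imwrite("pics/C.png",o[:,:800])
print(sense()["time_s"])
```

```text
19.775
```

View pics/C.png

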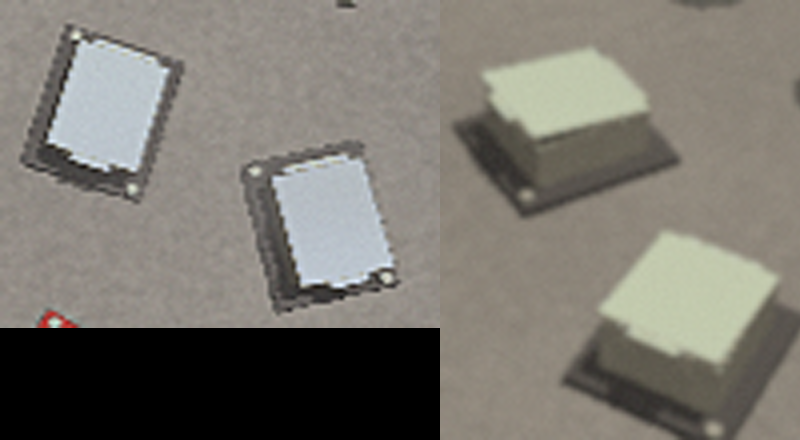

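Run:
```python
from h import *
from rig import *
np.set_printoptions(precision=4,suppress=True)
print("gap",sense()["finger_gap"])
k="A";c,y=BOX[k];a=np.radians(y);p=np.array(c)-.025*np.array([np.cos(a),np.sin(a)])
d,_=best([*p,.13],y+90)
movep([*p,.13],ori(d)); move_l([*p,.071],feed=.12)
s=sense();f0,m0=np.array(s["wrist_force"]),np.array(s["ft_torque"])
move_l([*p,.065],feed=.03);s=sense();F=np.array(s["wrist_force"])-f0;M=np.array(s["ft_torque"])-m0
print(s["position"],F,M,"offset xy",-M[1]/F[2],M[0]/F[2],"ax",np.cos(a),np.sin(a));print(np.array(s["tcp_rot"]))
q,e=camera("side");r,_=camera("top")
C=cv2.resize(q[220:345,295:395,::-1],None,fx=4.4,fy=4.4,interpolation=cv2.INTER_CUBIC)
cv2.imwrite("pics/D.png",C)
move_l([*p,.13],feed=.15);print(sense()["time_s"])
```

```text
gap 6.665058491245043e-05
[ 0.5256 -0.1756  0.0681] [-6.835   2.3813 22.1564] [0.546  1.4203 0.0631] offset xy -0.06410515641303013 0.024645016079855253 ax 0.953190667792947 -0.3023698907504445
[[ 0.0022  0.9532 -0.3023]
 [ 0.0009 -0.3023 -0.9532]
 [-1.      0.0018 -0.0015]]
22.5083
```

View pics/D.png

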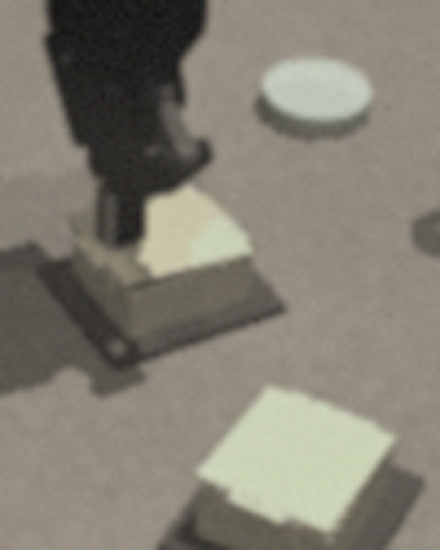

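Run:
```python
from h import *
z=np.load("pics/s3.npz")
for n,d,p in(("side",z["d"],z["p"].astype(int)),("top",z["e"],z["q"].astype(int))):
    W=cloud(n,d)
    for k,(c,y) in BOX.items():
        a=np.radians(y);ax=np.array([np.cos(a),np.sin(a)]);q=W[...,:2]-np.array(c);r=q@ax;s=q@np.array([-ax[1],ax[0]])
        for lo,hi in((-26,0),(0,26)):
            m=(d>0)&(abs(r)<.045)&(s>lo/1e3)&(s<hi/1e3)&(W[...,2]>.033)&(W[...,2]<.06)&(p.min(2)>90)
            b=np.digitize(r[m],np.arange(-.045,.046,.01));print(n,k,(lo,hi),[round(1e3*float(np.median(W[...,2][m][b==i])),1) if (b==i).sum()>3 else 0 for i in range(1,10)])
    m=(p[...,0]>150)&(p[...,1]<40)&(d>0);_,L,st,_=cv2.connectedComponentsWithStats(m.astype(np.uint8))
    for i in range(1,len(st)):
        if st[i,4]>300:
            Q=W[(L==i)&(W[...,2]>.025)];f=np.linalg.lstsq(np.c_[Q[:,:2]-Q[:,:2].mean(0),np.ones(len(Q))],Q[:,2],rcond=None)[0];print(n,"red",st[i],f)
```

```text
side A (-26, 0) [43.1, 42.8, 41.6, 40.8, 39.6, 38.9, 37.9, 36.6, 34.0]
side A (0, 26) [42.7, 42.8, 41.3, 40.3, 39.5, 38.9, 37.6, 36.5, 34.4]
side B (-26, 0) [43.4, 42.6, 42.0, 41.0, 39.8, 39.3, 38.0, 37.1, 35.6]
side B (0, 26) [42.9, 42.6, 41.9, 41.1, 40.1, 38.9, 37.9, 37.0, 34.9]
side red [232 301  52  41 576] [-6.61011321e-03  8.69549343e-05  3.62117630e-02]
top A (-26, 0) [44.9, 45.1, 43.0, 42.7, 41.9, 40.3, 39.2, 38.8, 36.4]
top A (0, 26) [45.3, 44.7, 43.1, 42.5, 41.8, 40.2, 40.1, 38.8, 36.7]
top B (-26, 0) [44.5, 43.4, 43.6, 42.8, 41.6, 41.3, 39.4, 39.0, 37.5]
top B (0, 26) [45.2, 44.4, 43.2, 43.1, 41.6, 41.0, 39.5, 38.3, 36.1]
```

Run:
```python
from h import *
from rig import *
np.set_printoptions(precision=4,suppress=True)
k="A";c,y=BOX[k];a=np.radians(y);p=np.array(c)-.036*np.array([np.cos(a),np.sin(a)])
s=sense();q=np.array(s["position"]);q[:2]=p
move_l([*p,.13],feed=.2); move_l([*p,.073],feed=.2)
f0=np.array(sense()["wrist_force"])
for z in(.0705,.069,.066,.063,.060):
    move_l([*p,z],feed=.06);s=sense();print(z,s["position"],np.array(s["wrist_force"])-f0)
    if s["wrist_force"][2]>33: break
sleep(.3);s=sense();print(s["position"],np.array(s["wrist_force"])-f0,s["joint_efforts"])
move_l([*p,.13],feed=.2);lids("4");print(sense()["time_s"])
```

```text
0.0705 [ 0.5143 -0.1724  0.0709] [0.667  0.2827 0.4694]
0.069 [ 0.5145 -0.1724  0.0695] [ 0.9842 -0.0296  3.7155]
0.066 [ 0.5145 -0.1725  0.0686] [-5.4096  0.9765 22.4154]
0.063 [ 0.5143 -0.1724  0.0636] [0.5465 0.0778 0.3451]
0.06 [ 0.5143 -0.1724  0.0616] [-4.0527  2.0719 19.3501]
[ 0.5143 -0.1724  0.0616] [-3.801   1.6075 19.2795] [  0.0703 -34.7336   2.4326 -13.2994  -0.0587  -1.4607  -0.002 ]
4 side A 423 lid -0.0009225755838721337 z hinge/front [0.0363 0.0363]
4 side B 602 lid 0.09752007244461552 z hinge/front [0.0364 0.0433]Traceback (most recent call last):
  File "<stdin>", line 12, in <module>
  File "h.py", line 37, in lids
    f=np.polyfit(r[m],W[...,2][m],1);print(tag,n,k,m.sum(),"lid",-np.arctan(f[0]),"z hinge/front",np.polyval(f,[.035,-.035]))
    raise TypeError("expected non-empty vector for x")
TypeError: expected non-empty vector for x
```

A snapped shut when pressed at the lip. I'll do the same for B.

Run:
```python
from h import *
from rig import *
np.set_printoptions(precision=4,suppress=True)
k="B";c,y=BOX[k];a=np.radians(y);p=np.array(c)-.037*np.array([np.cos(a),np.sin(a)])
d,_=best([*p,.12],y+90);movep([*p,.12],ori(d)); move_l([*p,.072],feed=.15)
f0=np.array(sense()["wrist_force"])
for z in(.066,.064,.0625,.061):
    move_l([*p,z],feed=.06);s=sense();print(z,s["position"],np.array(s["wrist_force"])-f0)
    if s["wrist_force"][2]>33 or s["position"][2]<.0632: break
move_l([*p,.13],feed=.2)
# go above dish, fingers part open
command_gripper(.07,20)
s0=np.array([.5235,.118]);d,q=best([*s0,.22],75.5)
print("dish cand",d,q)
for dd in(75.5,255.5):print(dd,inverse_kinematics([*s0,.1],ori(dd)),[inverse_kinematics([.534,.122,.16],ori(dd+t)) for t in(90,-90)])
print(sense()["time_s"])
```

```text
0.066 [ 0.4419 -0.3379  0.067 ] [-0.0624 -1.1126  3.0833]
0.064 [ 0.4402 -0.3371  0.0636] [-0.5214  0.2005 -0.7006]
0.0625 [ 0.4403 -0.3374  0.0625] [-0.9622  0.0855  3.5882]
dish cand 255.5 [-0.3893  0.2794  0.1081  1.9096 -0.0365  0.9544 -2.0882]
75.5 [ 0.1135  0.4972 -0.5304  1.9821  0.36    0.7546  0.6876] [array([ 0.5333,  0.6724, -1.1765,  1.8924,  0.7119,  1.0766,  1.9514]), array([-0.1488,  0.3788, -0.1917,  1.9283,  0.0945,  0.843 , -0.6433])]
255.5 [-0.4161  0.441   0.1468  2.0132 -0.0978  0.694  -2.0318] [array([-0.1488,  0.3788, -0.1917,  1.9283,  0.0945,  0.843 , -0.6433]), array([ 0.5333,  0.6724, -1.1765,  1.8924,  0.7119,  1.0766,  1.9514])]
28.525
```

Run:
```python
from h import *
from rig import *
np.set_printoptions(precision=4,suppress=True)
move_l([.44,-.25,.24],feed=.3)
movep([.5235,.118,.20],ori(256))
s=sense();print(s["position"],s["joint_pos"],s["finger_gap"],s["time_s"])
p,d=camera("side");q,e=camera("top");np.savez("pics/s5.npz",d=d,p=p,q=q,e=e)
W=cloud("side",d)
for k,(c,y) in BOX.items():
    a=np.radians(y);r=(W[...,:2]-np.array(c));rr=r@[np.cos(a),np.sin(a)];ss=r@[-np.sin(a),np.cos(a)]
    m=(d>0)&(abs(rr)<.032)&(abs(ss)<.026)&(W[...,2]>.03)&(W[...,2]<.09)&(p.min(2)>90);print(k,m.sum(),-np.polyfit(rr[m],W[...,2][m],1)[0])
A=cv2.resize(p[120:260,170:300,::-1],None,fx=4,fy=4,interpolation=cv2.INTER_CUBIC);cv2.imwrite("pics/E.png",A)
```

```text
[0.5237 0.1161 0.1993] [-0.2579  0.3061 -0.0481  1.9234  0.0193  0.9139 -2.1333] 0.07029735146542873 30.5583
A 428 -0.0027800906679369642
B 659 -0.002125193910575747
```

View pics/E.png

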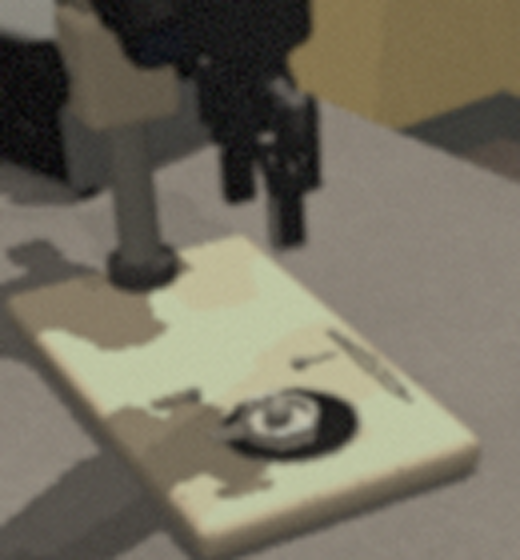

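Run:
```python
from h import *
from rig import *
np.set_printoptions(precision=4,suppress=True)
b=ray("side",239.2,223.2,.0475);print("ball side",b)
d=np.load("pics/s5.npz")["d"];W=cloud("side",d)
a=np.radians(76)
for sg in(1,-1):
    P=np.array([.5237,.1161])+sg*.040*np.array([np.cos(a),np.sin(a)])
    m=(d>0)&(np.hypot(W[...,0]-P[0],W[...,1]-P[1])<.02)&(W[...,2]>.1)&(W[...,2]<.26);print(sg,m.sum(),np.percentile(W[...,2][m],[0,1,5]) if m.sum() else 0)
c=np.r_[(.5236+b[0])/2,(.118+b[1])/2];print(c)
move_l([.5236,.118,.085],ori(256),feed=.15)
print(sense()["position"])
t=move_l([.5236,.118,.052],ori(256),feed=.015,until_force=7)
s=sense();print(t,s["position"],s["wrist_force"],s["time_s"])
```

```text
ball side [0.5206 0.1121 0.0475]
1 193 [0.1801 0.1814 0.1837]
-1 223 [0.1817 0.182  0.1858]
[0.5221 0.115 ]
[0.5243 0.1181 0.0857]
False [0.5236 0.118  0.0521] [0.5768 0.7371 0.6385] 33.925
```

Run:
```python
from h import *
from rig import *
np.set_printoptions(precision=4,suppress=True)
z=np.load("pics/side0.npz");p=z["p"]
sub=p[200:250,205:275];m=(sub.max(2)<60).astype(np.uint8)
c=max(cv2.findContours(m,0,2)[0],key=cv2.contourArea)
X=np.array([ray("side",q[0][0]+205,q[0][1]+200,.03)[:2] for q in cv2.convexHull(c)],np.float32);print("stage side",cv2.minEnclosingCircle(X))
move_l([.5236,.118,.0545],ori(256),feed=.02)
for g in(.064,.061,.059,.057,.0555,.054):
    command_gripper(g,20);s=sense();print(g,s["finger_gap"],np.array(s["wrist_force"]),s["time_s"])
command_gripper(.045,40);s=sense();print(s["finger_gap"],s["position"],s["wrist_force"],s["time_s"])
f0=np.array(s["wrist_force"])
move_l([.5236,.118,.080],ori(256),feed=.03);sleep(.2)
s=sense();print(s["finger_gap"],s["position"],np.array(s["wrist_force"])-f0,s["time_s"])
p,d=camera("side");q,e=camera("top");np.savez("pics/s6.npz",d=d,p=p,q=q,e=e)
A=cv2.resize(p[170:260,190:290,::-1],None,fx=4,fy=4,interpolation=cv2.INTER_CUBIC);B=cv2.resize(q[170:260,140:240,::-1],None,fx=4,fy=4,interpolation=cv2.INTER_CUBIC)
cv2.imwrite("pics/F.png",np.hstack([A,B]))
```

```text
stage side ((0.5338402390480042, 0.1192106157541275), 0.04169059917330742)
0.064 0.06427131182070585 [-0.3359  0.4572  0.207 ] 34.4333
0.061 0.060759223032205364 [ 0.0866 -0.0541  0.0968] 34.65
0.059 0.05885939290799487 [-0.2677  0.6642  0.3737] 34.8667
0.057 0.056987765487412086 [0.966  0.4212 0.5967] 35.0833
0.0555 0.055850741955827315 [0.6485 1.4575 0.635 ] 35.3
0.054 0.05375862054801948 [0.4084 1.2236 1.2791] 35.5167
0.05283785480218387 [0.5238 0.1182 0.0549] [-0.3108  1.3509  6.0235] 35.7333
0.05305057076906571 [0.5235 0.118  0.0798] [-0.4102 -1.8267 -6.9732] 36.9333
```

View pics/F.png

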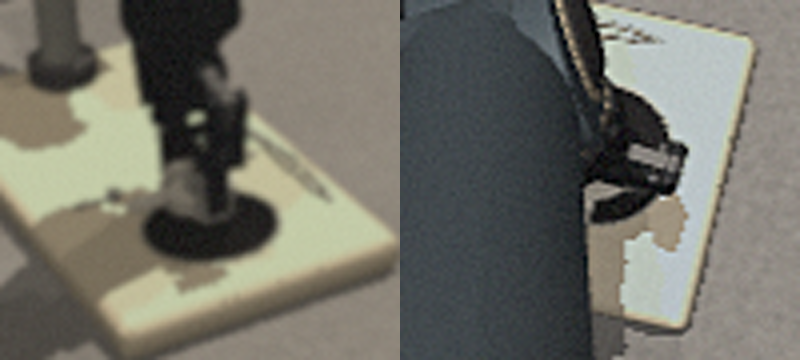

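Run:
```python
from h import *
from rig import *
np.set_printoptions(precision=4,suppress=True)
T=[.534,.1205,.1503]
move_l([.5236,.118,.1503],ori(256),feed=.045)
move_l(T,ori(348.8),feed=.003)
sleep(.4);s=sense();R=np.array(s["tcp_rot"])
print(s["position"],R,"jaw",np.degrees(np.arctan2(R[1,2],R[0,2])),s["finger_gap"],s["joint_pos"],s["time_s"])
p,d=camera("side");q,e=camera("top");np.savez("pics/s7.npz",d=d,p=p,q=q,e=e)
A=cv2.resize(p[110:260,180:300,::-1],None,fx=3.6,fy=3.6,interpolation=cv2.INTER_CUBIC);B=cv2.resize(q[140:290,140:240,::-1],None,fx=3.6,fy=3.6,interpolation=cv2.INTER_CUBIC)
cv2.imwrite("pics/G.png",np.hstack([A,B]))
```

```text
[0.534  0.1205 0.1503] [[-0.      0.1942  0.981 ]
 [ 0.      0.981  -0.1942]
 [-1.      0.     -0.    ]] jaw -11.196556246450157 0.052870495056831814 [ 0.0265  0.416  -0.4126  1.9269  0.2189  0.8421 -0.6969] 42.8583
```

View pics/G.png

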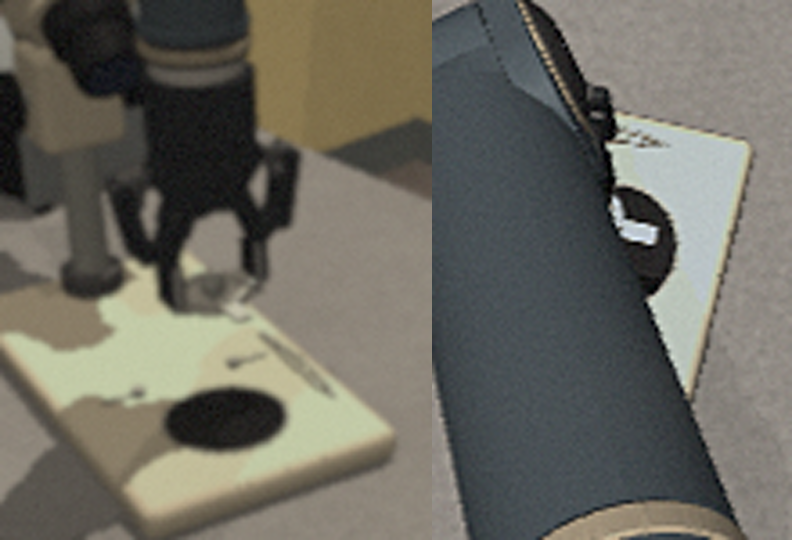

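Run:
```python
from h import *
np.set_printoptions(precision=4,suppress=True)
z=np.load("pics/s7.npz");p=z["p"];sub=p[205:245,215:270];m=(sub.max(2)<60).astype(np.uint8)
c=max(cv2.findContours(m,0,2)[0],key=cv2.contourArea)
X=np.array([ray("side",q[0][0]+215,q[0][1]+205,.03)[:2] for q in cv2.convexHull(c)],np.float32);print("stage side",cv2.minEnclosingCircle(X))
print("ball side@.14",ray("side",239.7,189.2,.14),"tongue side",ray("side",248.9,196.7,.137),"tongue top",ray("top",201.9,205,.137))
C=cv2.resize(p[165:205,215:265,::-1],None,fx=14,fy=14,interpolation=cv2.INTER_CUBIC);cv2.imwrite("pics/H.png",C)
```

```text
stage side ((0.5338954329490662, 0.11949686706066132), 0.04228080436587334)
ball side@.14 [0.5339 0.1168 0.14  ] tongue side [0.529  0.0742 0.137 ] tongue top [0.5248 0.0752 0.137 ]
```

View pics/H.png

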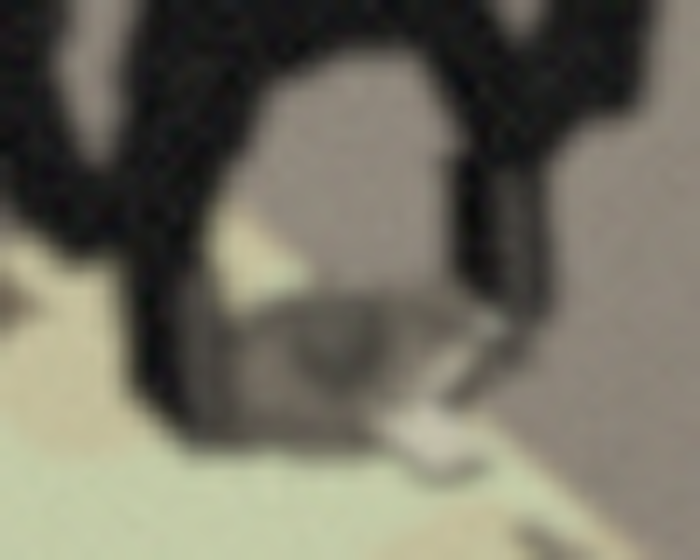

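Run:
```python
from rig import *
s=sense();print(s["time_s"],s["position"],s["finger_gap"],max(abs(v) for v in s["qd"]))
finish_job()
```

```text
42.9583 [0.53400868 0.12049545 0.15030474] 0.05317814559695518 0.0006898422865476118
the job is handed in; nothing more can be done
```

Both white box lids are snapped shut, and the arm is holding the dish level and still under the lens, with the ball in its middle. I handed the job in at 43 s of the allowed 58 s.

- **Lids:** My first presses, about 60 mm from the hinge, stalled at the catch with the lids still about 0.1 rad open. One of them read 35 N on box A. Pressing right at the lip snapped both, and the depth image then showed both lids at about 0 rad (within 0.003).
- **Dish:** I gripped it by its lugs, lifted it slowly and turned it about 93°, to line up with the measured scope axis. The tongue now points away from the lens. Its end in the top view is within about 2 mm of where it should be; the side view was about 4 mm off.
- **Ball:** The last close-up shows it resting in the middle of the dish. By my estimate it is about 11 cm above the stage plate and within about 3 mm of the plate's centre line.
- **What disagreed:** The two cameras put the stage centre about 2–3 mm apart, so I aimed at their average. The fingertips also pressed the stage plate with about 6 N as they closed on the dish. I saw no movement of the microscope or anything else, but did not measure the other items.

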